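# Make up the setting master on the square-based arbor

## Robot

A 6-joint arm with a two-finger parallel gripper is mounted at the origin on the work surface. World frame = base frame: x ahead of the robot, y to its left, z up, the work surface at z = 0. Lengths are in m, angles in rad, forces in N, time in s.
With the tool pointing down it reaches from about 0.4 to 0.925 m from the base axis. Payload 3.4 kg.
Tool frame: the origin (TCP) lies midway between the tips of the shut fingers; the grasp point (between the pads) lies 19 mm behind it; z points along the fingers, x is the direction in which the jaws open and shut, and the axes are right-handed (so a half turn about z gives the same grasp; the last joint's range is limited). The gripper opens to 85 mm and grips with 20 to 120 N. Pads are 22 mm wide; open, the fingers measure 114 mm over their backs; the gripper's body (76 mm by 85 mm) begins 54 mm behind the grasp point. The pads swing forward as they close: fully open they stand 13 mm farther back than shut.
Start: joints at [1.21, 0.307, 1.506, -0, 1.328, -0.073], TCP at [0.163, 0.552, 0.231] pointing down, gripper open.
Joint ranges: [-3.12, 3.12], [-1.05, 2.28], [0.14, 2.33], [-1.42, 4.57], [0.1, 2.73], [-2.68, 2.68]. Speed limits (rad/s): [2.57, 2.57, 3.14, 3.14, 3.14, 3.14].

## Interface

Orientations are given as a rotation vector (axis times angle).
In Python, from cell import env gives the robot as it stands.
- The arm moves only by the tool servo_tool, never from a script. Its argument "moves" is a list of rows, each an object of numbers: "fingers": the gripper's target within -1 to 1 (fully open at 1, half-way at 0, shut at -1); "x", "y", "z": the shift along the tool's x, y, z in cm; "roll": the turn about the tool's z in degrees. A call has 1 to 12 rows; each row is the pose to reach, as a shift and turn from the pose commanded when the call began, along the tool's axes at that moment; what a row does not reach only later rows make up. A row lasts 1/10 s, in which the tool goes at most 50 mm and 8.59 degrees, less where a joint would pass 70% of its speed; a pose out of reach is approached as far as the arm can. A call with a gripper value outside its range is refused whole. The fingers move at their own pace and stop on an object; "grip_force" is the grip in N (left out, the last holds). Time passes only in rows, so rows that repeat a pose let the fingers close. It gives the time, the measured TCP pose, the force and the opening at its end, in the units of the state.
- env.state(): the state, without advancing time (a new reading comes with each control period).
- env.snapshot(name): name is "scene" or "side" or "wrist"; returns a dict with "img" (420x560x3 uint8, blue, green, red), "z_map" (420x560 float32, m along the optical axis (not along the pixel's ray), 0 where there is no reading), "fx", "fy", "cx", "cy" (pixels), "dist_coeffs" ([k1, k2, p1, p2, k3] as OpenCV has them; the pictures are not rectified), "R" (3x3) and "t" (3): a world point X has camera coordinates R X + t; the wrist camera has in their place "mount" (4x4, takes a point from camera to tool coordinates, whose origin is the TCP and whose axes are the tool frame's). Camera axes: x right, y down, z forward; pixel columns grow to the right and rows downward; lengths in m; the calibration is good to about 2 mm. A picture is of the moment at which its call begins: read the wrist's pose just before it.
- env.finish_job(): hands the job in, once; it reports no verdict.
The state is a dict: "time": time; "joint_positions": joint angles; "qvel": joint speeds; "effort": joint torques, N m; "ee_pos": TCP position; "tool_rot": TCP orientation; "force": force on the tool from outside, world axes, zero at the start; "moment": the same for the moment, N m; "opening": opening from 0.0 (shut) to 1.0 (fully open).
Only numpy, scipy, OpenCV 4.12 (cv2) and the standard library are available. Lean on these libraries where they do the work, as an engineer would, in place of code of your own. Each camera call takes 0.05 s, during which the arm holds its last target. There are 200 camera calls.

## Task

Make up the setting master on the arbor with the square base, so that the height gauge can be zeroed on it: put the flange over the post first (hub up), then the narrow sleeve, then the wide collar, and last the closed cap, each fully down on the one before. Lower each piece gently rather than dropping it, keep it the way up it stands now, and do not push about or knock over the white box, the plug gauge or the oil bottle.

Things in the scene. Friction and masses are not known exactly. Their poses are not given: they have to be found in the camera images.
- flange: Loose steel flange, hub up: a disc 84 diameter, 7 thick, with six small dark bolt spots, and on it a round hub 44 diameter rising 14 more (21 high in all), to be gripped by the hub; 24 bore right through. About 0.4 kg. Sizes in mm. Origin: centre of the disc's underside, on the bench; z up along the bore. Keep this way up.
- sleeve: Loose steel sleeve standing on the bench: a plain tube of 38 outer diameter, 24 high, with a 24 bore right through (the narrow ring). About 0.13 kg. Sizes in mm. Origin: centre of its underside; z up along the bore. Keep this way up.
- collar: Loose steel collar lying flat on the bench: a plain ring of 54 outer diameter, 14 high, with a 24 bore right through (wider and lower than the sleeve, no step). About 0.2 kg. Sizes in mm. Origin: centre of its underside; z up along the bore. Keep this way up.
- cap: Loose steel cap standing on the bench: 34 diameter, 32 high, its top closed and bevelled over the last 5; from below a blind bore of 24, 13 deep, which fits over the post's tip. About 0.17 kg. Sizes in mm. Origin: centre of its underside; z up. Keep this way up.
- arbor_square: Fixed. Grey base plate, square, 90 x 90 mm and 16 mm thick, with a central upright steel post, 14 mm diameter, rising 69 mm above the plate (the last 7 mm taper to 7 mm diameter). Origin: centre of the underside, on the bench; z up along the post. The one to load. The bores have 5 mm of play all round on the post; its tip stands 10 mm above the collar.
- arbor_round: Fixed. Grey base plate, round, diameter 100 mm and 16 mm thick, with a central upright steel post, 14 mm diameter, rising 69 mm above the plate (the last 7 mm taper to 7 mm diameter). Origin: centre of the underside, on the bench; z up along the post. Belongs to another gauge; not the one to load.
- white_box: Loose bystander: small white plastic box with a clear lid, 52 x 38 x 23 high, 0.12 kg. Sizes in mm. Origin: centre of its underside, z up.
- plug_gauge: Loose bystander: dark steel plug gauge standing upright, 26 diameter at the foot, waisted, 58 high, 0.16 kg. Sizes in mm. Origin: centre of its underside, z up.
- oil_bottle: Loose bystander: small amber oil bottle with a black cap, standing, 30 diameter, 58 high, 0.08 kg. Sizes in mm. Origin: centre of its underside, z up.
Not all that is in view belongs to the job. Leave any green or red look-alike of the collar alone.

How it is judged:
By the outcome, as a careful person would: the job done as asked, in the order asked, and still so for the second after the job is handed in, with the robot touching nothing.
It also fails if it takes over 109 s, if anything falls off the work surface, if the arm or the gripper's body presses on something with over 40 N, if the wrist force passes 120 N, or if a joint passes its speed limit or range.

## Working session

There is one attempt and no reset: what is moved stays moved. The work goes in short steps, Python scripts to look and compute and a tool call to move; the robot and the scene stay as the last step left them, time stands still between calls to the robot, and variables do not carry over. Pictures are saved under pics/ and viewed, on a budget of 14 in all, crops included, one or two more only if the job needs it, and the job is handed in when it is done.

Besides the shell and the picture viewer there is one more tool, called after "Emit:" as a command line: name --argument value ..., lists and objects as JSON in quotes. servo_tool: Moves the arm, as the interface text tells. Its arguments: {"type":"object","properties":{"moves":{"type":"array"},"grip_force":{"type":"number"}},"required":["moves"]}

```bash
mkdir -p pics; ls
python3 - <<'E'
from cell import env
import cv2,pickle,numpy as np
s=env.state(); print({k:np.round(v,3).tolist() for k,v in s.items()})
for n in("scene","side"):
    d=env.snapshot(n); pickle.dump(d,open(n+".pkl","wb")); cv2.imwrite(f"pics/{n}1.png",d["img"])
    print(n,d["fx"],d["cx"],d["cy"],d["dist_coeffs"],(-d["R"].T@d["t"]).round(3),d["R"][2].round(2))
E
```

```text
pics
{'time': 0.0, 'joint_positions': [1.211, 0.308, 1.508, -0.0, 1.328, -0.073], 'qvel': [0.0, 0.001, 0.001, 0.001, 0.001, -0.001], 'effort': [0.001, -45.756, -25.192, 0.001, 0.013, 0.0], 'ee_pos': [0.162, 0.551, 0.23], 'tool_rot': [2.515, 1.881, -0.003], 'force': [-0.288, 0.066, 0.046], 'moment': [-0.018, 0.005, -0.034], 'opening': 0.999}
scene 401.252283130404 284.2049532661773 213.8070023455269 [-0.10621812  0.          0.          0.          0.        ] [ 1.249 -0.212  0.646] [-0.75  0.26 -0.6 ]
side 466.0145383885686 277.71370495849004 207.89400479145255 [-0.05002052  0.          0.          0.          0.        ] [0.243 0.709 0.557] [ 0.28 -0.77 -0.57]
```

View pics/scene1.png

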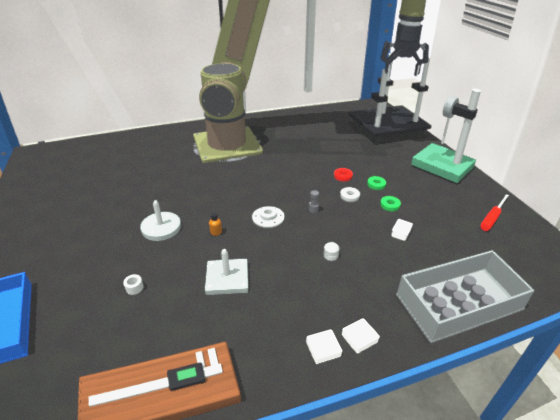

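View pics/side1.png

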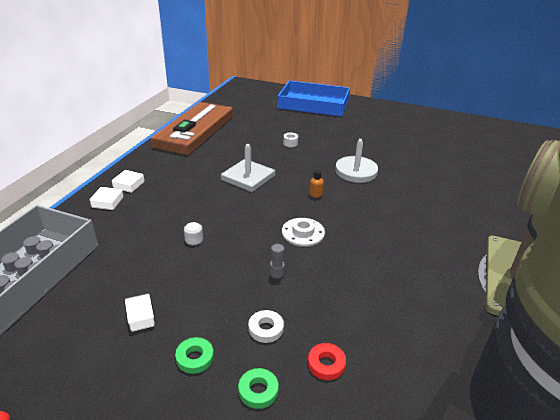

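Scene view: flange (268,216), plug gauge (314,202), bottle (216,226), square arbor (227,275), round arbor (161,226), sleeve (134,284), cap (332,250), collar (350,194) between the red and green rings, and box (402,229). The side view agrees: sleeve (290,140), cap (193,233), collar (266,326).

```bash
cat > h.py <<'E'
import cv2,numpy as np
from cell import env
from scipy.spatial.transform import Rotation as Ro
def K(d): return np.array([[d["fx"],0,d["cx"]],[0,d["fy"],d["cy"]],[0,0,1]])
def pose(d,s=None):
    "camera to world R,t"
    if "R" in d: return d["R"].T,-d["R"].T@d["t"]
    Rt=Ro.from_rotvec(s["tool_rot"]).as_matrix(); M=d["mount"]
    return Rt@M[:3,:3],Rt@M[:3,3]+s["ee_pos"]
def rays(d,px,s=None):
    R,c=pose(d,s); u=cv2.undistortPoints(np.float64(px).reshape(-1,1,2),K(d),np.array(d["dist_coeffs"])).reshape(-1,2)
    return np.c_[u,np.ones(len(u))],R,c
def plane(d,px,z,s=None):
    r,R,c=rays(d,px,s); w=r@R.T
    return (c+w*((z-c[2])/w[:,2])[:,None])[:,:2]
def cloud(d,s=None):
    z=d["z_map"]; v,u=np.mgrid[:420,:560]; r,R,c=rays(d,np.c_[u.ravel(),v.ravel()],s)
    P=(r*z.reshape(-1,1))@R.T+c; P[z.ravel()==0]=np.nan
    return P.reshape(420,560,3)
E
python3 - <<'E'
from h import *
import pickle
S={"flange":((268,214),(303,229),.021),"sleeve":((134,280),(290,136),.024),"collar":((350,192),(266,322),.014),"cap":((332,246),(193,227),.032),
"sqbase":((215,275),(240,178),.016),"round":((150,228),(345,170),.016),"box":((402,226),(140,308),.023),"plug":((314,194),(277,248),.058),"bottle":((215,217),(317,175),.058)}
for i,n in enumerate(("scene","side")):
    d=pickle.load(open(n+".pkl","rb")); P=cloud(d)
    for k,v in S.items():
        z=v[2]; p=plane(d,[v[i]],z)[0]
        m=(np.hypot(P[...,0]-p[0],P[...,1]-p[1])<.06)&(abs(P[...,2]-z)<.004)
        n_,l,st,ce=cv2.connectedComponentsWithStats(m.astype(np.uint8))
        lab=1+np.argmax(st[1:,4]) if n_>1 else 0
        q=P[l==lab] if lab else np.zeros((1,3))
        (cx,cy),(w,h),a=cv2.minAreaRect(q[:,:2].astype(np.float32))
        print(n,k,p.round(3),"n",len(q),"rect",round(cx,4),round(cy,4),round(w,3),round(h,3),round(a,1),"zmean",q[:,2].mean().round(4))
E
```

```text
scene flange [0.458 0.013] n 103 rect 0.4456 0.0169 0.042 0.04 48.9 zmean 0.0196
scene sleeve [ 0.597 -0.327] n 116 rect 0.5948 -0.3312 0.036 0.036 63.8 zmean 0.022
scene collar [0.422 0.264] n 137 rect 0.4212 0.2648 0.05 0.053 86.3 zmean 0.0129
scene cap [0.633 0.114] n 84 rect 0.6305 0.1152 0.028 0.025 79.0 zmean 0.0303
scene sqbase [ 0.626 -0.157] n 922 rect 0.6266 -0.1381 0.079 0.092 76.0 zmean 0.0144
scene round [ 0.416 -0.283] n 555 rect 0.4066 -0.2634 0.087 0.089 73.2 zmean 0.0147
scene box [0.611 0.316] n 193 rect 0.6099 0.3171 0.037 0.052 41.9 zmean 0.0215
scene plug [0.459 0.138] n 39 rect 0.451 0.1424 0.018 0.023 68.7 zmean 0.0569
scene bottle [ 0.477 -0.125] n 24 rect 0.4612 -0.1251 0.014 0.014 40.4 zmean 0.0562
side flange [0.438 0.032] n 220 rect 0.4428 0.0177 0.043 0.042 73.0 zmean 0.0208
side sleeve [ 0.592 -0.327] n 78 rect 0.594 -0.3298 0.036 0.04 29.3 zmean 0.0235
side collar [0.42  0.264] n 678 rect 0.4195 0.267 0.053 0.054 43.9 zmean 0.0136
side cap [0.625 0.118] n 142 rect 0.628 0.1178 0.03 0.03 7.6 zmean 0.0315
side sqbase [ 0.629 -0.099] n 620 rect 0.6276 -0.1218 0.074 0.091 75.2 zmean 0.0164
side round [ 0.421 -0.226] n 517 rect 0.406 -0.2462 0.081 0.086 14.9 zmean 0.0164
side box [0.606 0.319] n 655 rect 0.6088 0.3186 0.039 0.054 41.1 zmean 0.0225
side plug [0.449 0.145] n 107 rect 0.4491 0.1436 0.02 0.022 20.5 zmean 0.0578
side bottle [ 0.456 -0.11 ] n 31 rect 0.4609 -0.1235 0.014 0.015 64.7 zmean 0.0577
```

Emit:
servo_tool --moves '[{"x":-16.6,"y":32,"z":5,"roll":-16.4,"fingers":1},{"x":-16.6,"y":32,"z":5,"roll":-16.4,"fingers":1},{"x":-16.6,"y":32,"z":5,"roll":-16.4,"fingers":1},{"x":-16.6,"y":32,"z":5,"roll":-16.4,"fingers":1},{"x":-16.6,"y":32,"z":5,"roll":-16.4,"fingers":1},{"x":-16.6,"y":32,"z":5,"roll":-16.4,"fingers":1},{"x":-16.6,"y":32,"z":5,"roll":-16.4,"fingers":1},{"x":-16.6,"y":32,"z":5,"roll":-16.4,"fingers":1},{"x":-43.3,"y":42.2,"z":7,"roll":-16.4,"fingers":1},{"x":-43.3,"y":42.2,"z":7,"roll":-16.4,"fingers":1},{"x":-43.3,"y":42.2,"z":7,"roll":-16.4,"fingers":1},{"x":-43.3,"y":42.2,"z":7,"roll":-16.4,"fingers":1}]' --grip_force 40

```text
time: 1.3
ee_pos: [0.4378, 0.1011, 0.167]
tool_rot: [-2.221, -2.221, 0.001]
force: [0.4, 0.2, 0.5]
opening: 1.001
```

Emit:
servo_tool --moves '[{"x":-5,"y":0.3,"fingers":1},{"x":-8.4,"y":0.6,"fingers":1},{"x":-8.4,"y":0.6,"fingers":1},{"x":-8.4,"y":0.6,"fingers":1},{"x":-8.4,"y":0.6,"fingers":1}]'

```text
invalid input
```

Run:
```python
from h import *
import pickle
s=env.state(); d=env.snapshot("wrist"); pickle.dump((s,d),open("w1.pkl","wb")); cv2.imwrite("pics/w1.png",d["img"])
print(s["ee_pos"],d["mount"],d["fx"],d["cx"],d["cy"])
for i,n in enumerate(("scene","side")):
    d=pickle.load(open(n+".pkl","rb")); P=cloud(d)
    m=(np.hypot(P[...,0]-.627,P[...,1]+.13)<.03)&(P[...,2]>.05)&(P[...,2]<.09)
    q=P[m]; print(n,"post",len(q),q.mean(0),q.max(0))
    hsv=cv2.cvtColor(d["img"],cv2.COLOR_BGR2HSV)
    m=((hsv[...,1]>150)&(P[...,2]<.02)&(P[...,2]>.008)).astype(np.uint8)
    n_,l,st,ce=cv2.connectedComponentsWithStats(m)
    for j in range(1,n_):
        if st[j,4]>60: print("ring",P[l==j].mean(0).round(3),st[j,4])
```

```text
[0.43782118 0.1010548  0.16696593] [[ 9.99999773e-01 -5.42016295e-04  4.01342810e-04 -1.17109097e-03]
 [ 3.99692389e-04  9.55602115e-01  2.94659869e-01 -7.69593919e-02]
 [-5.43234488e-04 -2.94659641e-01  9.55602114e-01 -1.42060912e-01]
 [ 0.00000000e+00  0.00000000e+00  0.00000000e+00  1.00000000e+00]] 319.2647963232204 277.46604332420895 209.5263795616063
scene post 94 [ 0.63049602 -0.13263938  0.06859652] [ 0.6342663  -0.12549657  0.08455732]
ring [0.319 0.291 0.013] 127
ring [0.393 0.366 0.011] 126
ring [0.498 0.351 0.012] 168
ring [0.664 0.554 0.015] 74
ring [ 0.523 -0.599  0.014] 96
ring [ 0.661 -0.555  0.014] 279
side post 95 [ 0.62393043 -0.12812482  0.06901644] [ 0.63347246 -0.12281306  0.08652655]
ring [ 0.133 -1.275  0.014] 496
ring [ 0.635 -0.681  0.014] 217
ring [ 0.603 -0.555  0.014] 277
ring [0.493 0.356 0.013] 749
ring [0.315 0.296 0.013] 858
ring [0.391 0.37  0.013] 509
```

Emit:
servo_tool --moves '[{"x":-5,"y":0.3,"z":0,"roll":0,"fingers":1},{"x":-8.4,"y":0.6,"z":0,"roll":0,"fingers":1},{"x":-8.4,"y":0.6,"z":0,"roll":0,"fingers":1},{"x":-8.4,"y":0.6,"z":0,"roll":0,"fingers":1},{"x":-8.4,"y":0.6,"z":0,"roll":0,"fingers":1}]'

```text
time: 1.85
ee_pos: [0.4439, 0.0196, 0.1672]
tool_rot: [-2.221, -2.22, 0.0]
force: [-0.2, -0.2, 1.0]
opening: 1.0
```

Run:
```python
from h import *
import pickle
s=env.state(); d=env.snapshot("wrist"); pickle.dump((s,d),open("w2.pkl","wb")); cv2.imwrite("pics/w2.png",d["img"])
print(s["ee_pos"],s["time"]); P=cloud(d,s); print(np.nanmedian(P[...,2]))
m=(np.hypot(P[...,0]-.444,P[...,1]-.017)<.04)&(abs(P[...,2]-.021)<.004)
print(m.sum(),cv2.minAreaRect(P[m][:,:2].astype(np.float32)))
```

```text
[0.44389588 0.01964062 0.16718439] 1.85
-0.00019007560502792842
1158 ((0.4411967098712921, 0.01631074771285057), (0.04269639030098915, 0.04265012592077255), 41.56867980957031)
```

View pics/w2.png

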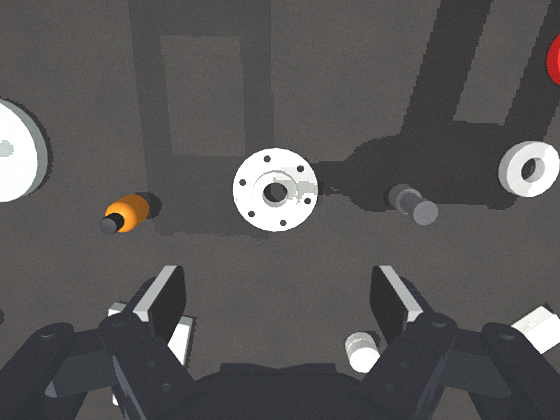

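Flange is at (275,190), with a clear gap to the bottle (125,213) and plug gauge (412,203). I'll correct, descend part way with the fingers pre-closed, and measure where the tips are.

Emit:
servo_tool --moves '[{"x":-0.3,"y":-0.3,"z":3,"roll":0,"fingers":0.3},{"x":-0.3,"y":-0.3,"z":7,"roll":0,"fingers":0.3},{"x":-0.3,"y":-0.3,"z":11,"roll":0,"fingers":0.3},{"x":-0.3,"y":-0.3,"z":11,"roll":0,"fingers":0.3},{"x":-0.3,"y":-0.3,"z":11,"roll":0,"fingers":0.3},{"x":-0.3,"y":-0.3,"z":11,"roll":0,"fingers":0.3},{"x":-0.3,"y":-0.3,"z":11,"roll":0,"fingers":0.3}]'

```text
time: 2.6
ee_pos: [0.4429, 0.0161, 0.0592]
tool_rot: [2.219, 2.219, 0.004]
force: [-0.1, 0.3, -0.8]
opening: 0.646
```

Run:
```python
from h import *
import pickle
s=env.state(); d=env.snapshot("wrist"); pickle.dump((s,d),open("w3.pkl","wb")); cv2.imwrite("pics/w3.png",d["img"])
print(s["ee_pos"],s["opening"]); P=cloud(d,s)
T=Ro.from_rotvec(s["tool_rot"]).as_matrix(); Q=(P-s["ee_pos"])@T   # tool coords
m=(abs(Q[...,1])<.008)&(abs(Q[...,0])<.06)&(Q[...,2]<.015)
q=Q[m]; 
for sg in(-1,1):
    a=q[q[:,0]*sg>0]; h=np.histogram(a[:,2],bins=np.arange(-.06,.02,.004)); print(h[0],a[:,2].max() if len(a) else 0); 
    b=a[a[:,2]>a[:,2].max()-.01]; print("x",b[:,0].min(),b[:,0].max())
m=(np.hypot(P[...,0]-.441,P[...,1]-.017)<.04)&(abs(P[...,2]-.021)<.004)
print(m.sum(),cv2.minAreaRect(P[m][:,:2].astype(np.float32)))
```

```text
[0.44293163 0.01608894 0.05918143] 0.6458763260219792
[1372   95    7    9  141   95   84   76   74   69   69   68   52   46
    6    0    0    0    0] -0.0028259284200360755
x -0.029313725655829244 -0.028697847352783596
[1388   76    8   15  147   99   81   78   78   75   71   57   53   45
    4    0    0    0    0] -0.0030972988408740766
x 0.02655002369188957 0.027100785397993852
2634 ((0.44121772050857544, 0.01626802794635296), (0.0432007759809494, 0.042784787714481354), 12.953511238098145)
```

View pics/w3.png

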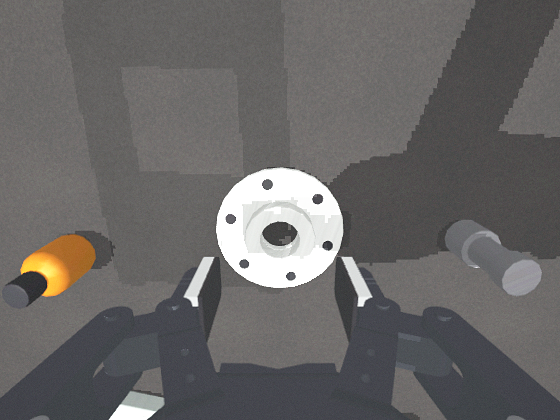

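Tips are about 3 mm behind the TCP at this opening, and the flange (hub at 280,235) sits between the fingers. Going down and gripping the hub.

Emit:
servo_tool --moves '[{"x":0,"y":-0.2,"z":2.5,"roll":0,"fingers":0.3},{"x":0,"y":-0.2,"z":4,"roll":0,"fingers":0.3},{"x":0,"y":-0.2,"z":4.8,"roll":0,"fingers":0.3},{"x":0,"y":-0.2,"z":4.9,"roll":0,"fingers":0.3},{"x":0,"y":-0.2,"z":4.9,"roll":0,"fingers":0.3},{"x":0,"y":-0.2,"z":4.9,"roll":0,"fingers":0.3}]'

```text
time: 3.25
ee_pos: [0.44, 0.0158, 0.0091]
tool_rot: [2.221, 2.22, 0.002]
force: [-0.1, -0.1, -0.1]
opening: 0.652
```

Emit:
servo_tool --moves '[{"x":0,"y":0.1,"z":0.1,"roll":0,"fingers":0.1},{"x":0,"y":0.1,"z":0.1,"roll":0,"fingers":0},{"x":0,"y":0.1,"z":0.1,"roll":0,"fingers":-0.2},{"x":0,"y":0.1,"z":0.1,"roll":0,"fingers":-0.4},{"x":0,"y":0.1,"z":0.1,"roll":0,"fingers":-0.4},{"x":0,"y":0.1,"z":0.1,"roll":0,"fingers":-0.4},{"x":0,"y":0.1,"z":0.1,"roll":0,"fingers":-0.4}]' --grip_force 50

```text
time: 3.95
ee_pos: [0.4408, 0.0162, 0.0084]
tool_rot: [2.222, 2.22, 0.002]
force: [-2.2, 1.3, 8.9]
opening: 0.49
```

Emit:
servo_tool --moves '[{"x":0,"y":0.1,"z":-0.5,"roll":0,"fingers":-0.4},{"x":0,"y":0.1,"z":-2,"roll":0,"fingers":-0.4},{"x":0,"y":0.1,"z":-5,"roll":0,"fingers":-0.4},{"x":0,"y":0.1,"z":-8,"roll":0,"fingers":-0.4},{"x":0,"y":0.1,"z":-11,"roll":0,"fingers":-0.4},{"x":0,"y":0.1,"z":-11,"roll":0,"fingers":-0.4},{"x":0,"y":0.1,"z":-11,"roll":0,"fingers":-0.4}]'

```text
time: 4.65
ee_pos: [0.4411, 0.0158, 0.1175]
tool_rot: [2.222, 2.22, 0.001]
force: [-0.4, -0.0, -5.5]
opening: 0.491
```

Emit:
servo_tool --moves '[{"x":-2,"y":1,"z":0,"roll":0,"fingers":-0.4},{"x":-5,"y":2.8,"z":0,"roll":0,"fingers":-0.4},{"x":-8.5,"y":4.7,"z":0,"roll":0,"fingers":-0.4},{"x":-12,"y":6.6,"z":0,"roll":0,"fingers":-0.4},{"x":-14,"y":7.6,"z":0,"roll":0,"fingers":-0.4},{"x":-14.6,"y":8,"z":0,"roll":0,"fingers":-0.4},{"x":-14.6,"y":8,"z":0,"roll":0,"fingers":-0.4},{"x":-14.6,"y":8,"z":0,"roll":0,"fingers":-0.4},{"x":-14.6,"y":8,"z":0,"roll":0,"fingers":-0.4}]'

```text
time: 5.55
ee_pos: [0.5195, -0.1287, 0.1165]
tool_rot: [-2.219, -2.22, 0.002]
force: [-0.0, -0.2, -5.3]
opening: 0.486
```

Run:
```python
from h import *
import pickle
s=env.state(); d=env.snapshot("wrist"); pickle.dump((s,d),open("w4.pkl","wb")); cv2.imwrite("pics/w4.png",d["img"])
print(s["ee_pos"],s["opening"]); P=cloud(d,s)
def rect(m): q=P[m]; print(m.sum(),cv2.minAreaRect(q[:,:2].astype(np.float32)),q[:,2].mean())
near=np.hypot(P[...,0]-.627,P[...,1]+.13)
rect((near<.07)&(abs(P[...,2]-.016)<.003))
for a,b in((.03,.045),(.045,.06),(.06,.075),(.078,.09)): 
    m=(near<.03)&(P[...,2]>a)&(P[...,2]<b)
    if m.sum()>3: rect(m)
e=s["ee_pos"]
n2=np.hypot(P[...,0]-e[0],P[...,1]-e[1])
m=(n2<.055)&(P[...,2]>e[2]-.02)&(P[...,2]<e[2]+.02)
print(np.histogram(P[m][:,2]-e[2],bins=np.arange(-.02,.021,.002)))
```

```text
[ 0.51948296 -0.12868474  0.11653568] 0.48582160925655243
2329 ((0.624709963798523, -0.13137829303741455), (0.0878342017531395, 0.09144032746553421), 76.35107421875) 0.015381261642021282
24 ((0.6204731464385986, -0.13271231949329376), (0.003833229187875986, 0.013329455628991127), 4.52262020111084) 0.043005906657005856
232 ((0.6201251745223999, -0.13294129073619843), (0.0066762687638401985, 0.013606002554297447), 5.182680130004883) 0.0529237954596496
221 ((0.6198053359985352, -0.13289187848567963), (0.006703709717839956, 0.013050283305346966), 2.919517993927002) 0.0670795585413917
(array([   0,    0,    0,    0,    0,   11,  120,  263, 5202, 3985,  222,
        258,  264,  362,  403, 2883, 1566,  183,  194,  182]), array([-2.00000000e-02, -1.80000000e-02, -1.60000000e-02, -1.40000000e-02,
       -1.20000000e-02, -1.00000000e-02, -8.00000000e-03, -6.00000000e-03,
       -4.00000000e-03, -2.00000000e-03, -1.73472348e-17,  2.00000000e-03,
        4.00000000e-03,  6.00000000e-03,  8.00000000e-03,  1.00000000e-02,
        1.20000000e-02,  1.40000000e-02,  1.60000000e-02,  1.80000000e-02,
        2.00000000e-02]))
```

View pics/w4.png

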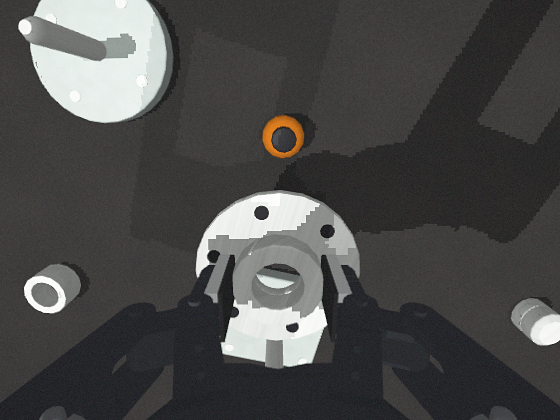

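View 4: flange held level-looking between the fingers (278,280), post visible through the bore; bottle (284,137), sleeve (50,290), cap (540,322) not near the path. Measuring the offset in the hand.

```bash
cat >> h.py <<'E'
def circ(P,e,zlo,zhi,rmax,c=None):
    "minEnclosingCircle/rect centre and plane tilt of the points in a height band near c"
    c=e[:2] if c is None else c
    m=(np.hypot(P[...,0]-c[0],P[...,1]-c[1])<rmax)&(P[...,2]>zlo)&(P[...,2]<zhi); q=P[m]
    (r,rad)=cv2.minEnclosingCircle(q[:,:2].astype(np.float32))
    A=np.c_[q[:,:2]-q[:,:2].mean(0),np.ones(len(q))]; k=np.linalg.lstsq(A,q[:,2],rcond=None)[0]
    print(len(q),"circle",np.round(r,4),round(rad,4),"lo",q.min(0).round(4),"hi",q.max(0).round(4),"tilt",k[:2].round(3),"z",k[2].round(4)); return np.array(r)
E
python3 - <<'E'
from h import *
import pickle
s,d=pickle.load(open("w4.pkl","rb")); P=cloud(d,s); e=s["ee_pos"]
circ(P,e,e[2]+.009,e[2]+.0145,.0225)
circ(P,e,e[2]-.0045,e[2]+.0005,.05)
E
```

```text
4381 circle [ 0.5195 -0.1287] 0.0226 lo [ 0.4983 -0.1509  0.1255] hi [ 0.5417 -0.1086  0.131 ] tilt [0.    0.001] z 0.1282
9322 circle [ 0.5203 -0.1298] 0.0423 lo [ 0.4783 -0.1719  0.112 ] hi [ 0.5621 -0.0882  0.117 ] tilt [-0.002  0.001] z 0.1144
```

Emit:
servo_tool --moves '[{"x":-0.2,"y":2,"z":0,"roll":0,"fingers":-0.4},{"x":-0.2,"y":5,"z":0,"roll":0,"fingers":-0.4},{"x":-0.2,"y":8,"z":0,"roll":0,"fingers":-0.4},{"x":-0.2,"y":9.8,"z":0,"roll":0,"fingers":-0.4},{"x":-0.2,"y":10.4,"z":0,"roll":0,"fingers":-0.4},{"x":-0.2,"y":10.4,"z":0,"roll":0,"fingers":-0.4},{"x":-0.2,"y":10.4,"z":0,"roll":0,"fingers":-0.4},{"x":-0.2,"y":10.4,"z":0,"roll":0,"fingers":-0.4}]'

```text
time: 6.4
ee_pos: [0.6233, -0.1319, 0.1172]
tool_rot: [-2.221, -2.22, 0.002]
force: [-0.6, 0.2, -4.8]
opening: 0.492
```

Run:
```python
from h import *
import pickle
s=env.state(); d=env.snapshot("wrist"); pickle.dump((s,d),open("w5.pkl","wb"))
P=cloud(d,s); e=s["ee_pos"]; print(e)
circ(P,e,e[2]-.0045,e[2]+.0005,.05)
m=(np.hypot(P[...,0]-.625,P[...,1]+.132)<.02)&(P[...,2]>.03)&(P[...,2]<.1); q=P[m]; print(len(q),q.min(0),q.max(0))
cv2.imwrite("pics/w5.png",d["img"])
```

```text
[ 0.62331226 -0.13187479  0.11717136]
9315 circle [ 0.6242 -0.133 ] 0.0422 lo [ 0.5822 -0.175   0.1127] hi [ 0.6657 -0.0914  0.1177] tilt [-0.002 -0.   ] z 0.115Traceback (most recent call last):
  File "<stdin>", line 6, in <module>
    return umr_minimum(a, axis, None, out, keepdims, initial, where)
ValueError: zero-size array to reduction operation minimum which has no identity
```

Emit:
servo_tool --moves '[{"x":0,"y":0,"z":1.5,"roll":0,"fingers":-0.4},{"x":0,"y":0,"z":2.5,"roll":0,"fingers":-0.4},{"x":0,"y":0,"z":3.5,"roll":0,"fingers":-0.4},{"x":0,"y":0,"z":4.5,"roll":0,"fingers":-0.4},{"x":0,"y":0,"z":4.5,"roll":0,"fingers":-0.4}]'

```text
time: 6.95
ee_pos: [0.6236, -0.1319, 0.0704]
tool_rot: [-2.22, -2.218, 0.003]
force: [-1.1, 0.4, -4.4]
opening: 0.488
```

Emit:
servo_tool --moves '[{"x":0,"y":0,"z":1.5,"roll":0,"fingers":-0.4},{"x":0,"y":0,"z":2.5,"roll":0,"fingers":-0.4},{"x":0,"y":0,"z":3.5,"roll":0,"fingers":-0.4},{"x":0,"y":0,"z":4.2,"roll":0,"fingers":-0.4},{"x":0,"y":0,"z":4.2,"roll":0,"fingers":-0.4},{"x":0,"y":0,"z":4.3,"roll":0,"fingers":-0.4},{"x":0,"y":0,"z":4.3,"roll":0,"fingers":-0.4}]'

```text
time: 7.65
ee_pos: [0.6255, -0.1323, 0.0297]
tool_rot: [2.221, 2.22, 0.001]
force: [-0.5, -0.0, -5.5]
opening: 0.488
```

Emit:
servo_tool --moves '[{"x":0,"y":-0.1,"z":0.1,"roll":0,"fingers":-0.4},{"x":0,"y":-0.1,"z":0.2,"roll":0,"fingers":-0.4},{"x":0,"y":-0.1,"z":0.3,"roll":0,"fingers":-0.4},{"x":0,"y":-0.1,"z":0.4,"roll":0,"fingers":-0.4},{"x":0,"y":-0.1,"z":0.4,"roll":0,"fingers":-0.4}]'

```text
time: 8.15
ee_pos: [0.624, -0.1322, 0.0252]
tool_rot: [-2.222, -2.221, 0.0]
force: [-0.8, -1.5, -5.2]
opening: 0.489
```

Emit:
servo_tool --moves '[{"x":0,"y":0,"z":0.1,"roll":0,"fingers":-0.4},{"x":0,"y":0,"z":0.1,"roll":0,"fingers":-0.4},{"x":0,"y":0,"z":0.1,"roll":0,"fingers":-0.4}]'

```text
time: 8.45
ee_pos: [0.6242, -0.1323, 0.0245]
tool_rot: [2.222, 2.221, 0.0]
force: [-0.8, -0.4, -3.1]
opening: 0.487
```

Emit:
servo_tool --moves '[{"x":0,"y":0,"z":0.1,"roll":0,"fingers":-0.4},{"x":0,"y":0,"z":0.1,"roll":0,"fingers":-0.4},{"x":0,"y":0,"z":0.1,"roll":0,"fingers":-0.1},{"x":0,"y":0,"z":0.1,"roll":0,"fingers":0.1},{"x":0,"y":0,"z":0.1,"roll":0,"fingers":0.2},{"x":0,"y":0,"z":0.1,"roll":0,"fingers":0.3},{"x":0,"y":0,"z":0.1,"roll":0,"fingers":0.3}]'

```text
time: 9.15
ee_pos: [0.6244, -0.1323, 0.0233]
tool_rot: [2.222, 2.221, 0.0]
force: [-0.8, -1.1, 0.5]
opening: 0.651
```

Emit:
servo_tool --moves '[{"x":0,"y":0,"z":-3,"roll":0,"fingers":0.3},{"x":0,"y":0,"z":-7,"roll":0,"fingers":0.3},{"x":0,"y":0,"z":-11,"roll":0,"fingers":0.3},{"x":-2,"y":-0.3,"z":-13,"roll":0,"fingers":0.3},{"x":-6,"y":-1,"z":-13,"roll":0,"fingers":0.3},{"x":-10.5,"y":-1.7,"z":-13,"roll":0,"fingers":0.3},{"x":-15,"y":-2.4,"z":-13,"roll":0,"fingers":0.3},{"x":-18.5,"y":-2.9,"z":-12,"roll":0,"fingers":0.3},{"x":-19.8,"y":-3,"z":-10,"roll":0,"fingers":0.3},{"x":-19.8,"y":-3,"z":-8,"roll":0,"fingers":0.3},{"x":-19.8,"y":-3,"z":-8,"roll":0,"fingers":0.3},{"x":-19.8,"y":-3,"z":-8,"roll":0,"fingers":0.3}]'

```text
time: 10.35
ee_pos: [0.5937, -0.3299, 0.1029]
tool_rot: [-2.221, -2.22, 0.0]
force: [0.1, -0.9, 0.2]
opening: 0.651
```

Run:
```python
from h import *
import pickle
s=env.state(); d=env.snapshot("wrist"); pickle.dump((s,d),open("w6.pkl","wb"))
P=cloud(d,s); e=s["ee_pos"]; print(e)
circ(P,e,.020,.028,.03,(.594,-.330))
cv2.imwrite("pics/w6.png",d["img"])
d=env.snapshot("side"); P=cloud(d); circ(P,e,.033,.042,.035,(.625,-.13)); circ(P,e,.018,.027,.055,(.625,-.13));circ(P,e,.014,.018,.065,(.625,-.13))
cv2.imwrite("pics/side2.png",d["img"])
```

```text
[ 0.59367962 -0.32993023  0.10292308]
1201 circle [ 0.592  -0.3315] 0.0191 lo [ 0.5732 -0.3498  0.02  ] hi [ 0.6102 -0.3134  0.0255] tilt [0.003 0.001] z 0.023
145 circle [ 0.6257 -0.1307] 0.0247 lo [ 0.605  -0.1553  0.0331] hi [ 0.6494 -0.1066  0.0418] tilt [ 0.016 -0.03 ] z 0.0369
408 circle [ 0.6219 -0.1281] 0.05 lo [ 0.5812 -0.1725  0.018 ] hi [ 0.6693 -0.0821  0.0266] tilt [ 0.012 -0.028] z 0.0231
242 circle [ 0.6244 -0.1307] 0.0615 lo [ 0.5721 -0.1714  0.014 ] hi [ 0.6769 -0.0788  0.0179] tilt [ 0.002 -0.001] z 0.0163
```

View pics/side2.png

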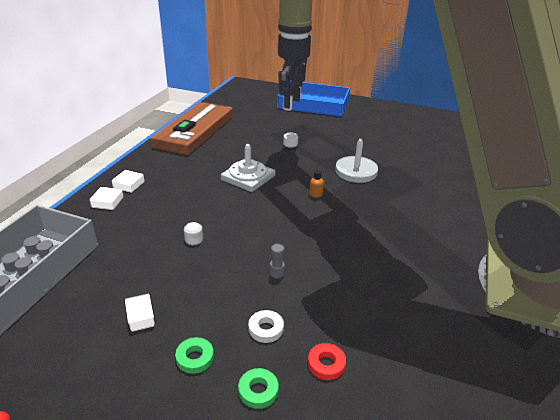

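Side view: flange seated on the square arbor at (247,172), disc top at 23 mm and hub top at 37 mm as it should be; sleeve (290,140) is under the gripper.

Emit:
servo_tool --moves '[{"x":-0.2,"y":-0.2,"z":3,"roll":0,"fingers":0.3},{"x":-0.2,"y":-0.2,"z":6.5,"roll":0,"fingers":0.3},{"x":-0.2,"y":-0.2,"z":8.5,"roll":0,"fingers":0.3},{"x":-0.2,"y":-0.2,"z":9.2,"roll":0,"fingers":0.3},{"x":-0.2,"y":-0.2,"z":9.3,"roll":0,"fingers":0.3},{"x":-0.2,"y":-0.2,"z":9.3,"roll":0,"fingers":0.1},{"x":-0.2,"y":-0.2,"z":9.3,"roll":0,"fingers":0},{"x":-0.2,"y":-0.2,"z":9.3,"roll":0,"fingers":-0.2},{"x":-0.2,"y":-0.2,"z":9.3,"roll":0,"fingers":-0.5},{"x":-0.2,"y":-0.2,"z":9.3,"roll":0,"fingers":-0.5},{"x":-0.2,"y":-0.2,"z":9.3,"roll":0,"fingers":-0.5},{"x":-0.2,"y":-0.2,"z":9.3,"roll":0,"fingers":-0.5}]' --grip_force 40

```text
time: 11.65
ee_pos: [0.5932, -0.3326, 0.0126]
tool_rot: [2.22, 2.219, 0.002]
force: [-0.4, 1.5, 6.6]
opening: 0.423
```

Emit:
servo_tool --moves '[{"x":-0.2,"y":-0.2,"z":-1,"roll":0,"fingers":-0.5},{"x":-0.2,"y":-0.2,"z":-4,"roll":0,"fingers":-0.5},{"x":-0.2,"y":-0.2,"z":-8,"roll":0,"fingers":-0.5},{"x":0.5,"y":0,"z":-11.5,"roll":0,"fingers":-0.5},{"x":3,"y":0.4,"z":-11.5,"roll":0,"fingers":-0.5},{"x":7,"y":1,"z":-11.5,"roll":0,"fingers":-0.5},{"x":11,"y":1.7,"z":-11.5,"roll":0,"fingers":-0.5},{"x":15,"y":2.4,"z":-11.5,"roll":0,"fingers":-0.5},{"x":18.5,"y":2.9,"z":-11.5,"roll":0,"fingers":-0.5},{"x":20,"y":3.1,"z":-11.5,"roll":0,"fingers":-0.5},{"x":20,"y":3.1,"z":-11.5,"roll":0,"fingers":-0.5},{"x":20,"y":3.1,"z":-11.5,"roll":0,"fingers":-0.5}]'

```text
time: 12.85
ee_pos: [0.6231, -0.1331, 0.1257]
tool_rot: [2.22, 2.221, -0.001]
force: [0.4, -0.5, -1.2]
opening: 0.423
```

Run:
```python
from h import *
import pickle
s=env.state(); d=env.snapshot("wrist"); pickle.dump((s,d),open("w7.pkl","wb"))
P=cloud(d,s); e=s["ee_pos"]; print(e,s["force"])
circ(P,e,e[2]+.006,e[2]+.016,.0215)
circ(P,e,e[2]-.015,e[2]-.001,.03)
cv2.imwrite("pics/w7.png",d["img"])
```

```text
[ 0.6231235  -0.13313537  0.12573818] [ 0.4031455  -0.49558859 -1.22304653]
3275 circle [ 0.6216 -0.134 ] 0.0215 lo [ 0.6026 -0.1526  0.1318] hi [ 0.6406 -0.1158  0.1417] tilt [ 0.009 -0.001] z 0.136
1007 circle [ 0.6167 -0.1339] 0.0181 lo [ 0.6026 -0.1518  0.1122] hi [ 0.6347 -0.1158  0.1247] tilt [-0.007 -0.002] z 0.1195
```

View pics/w7.png

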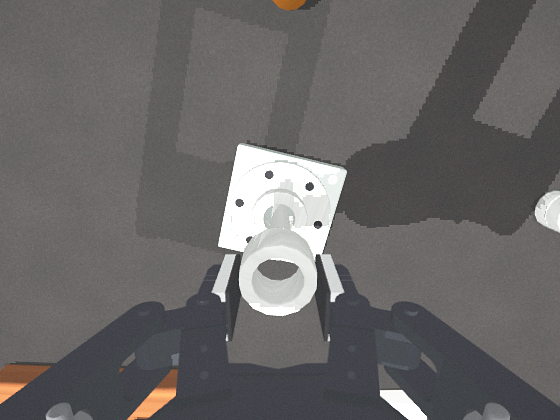

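Run:
```python
from h import *
import pickle
s,d=pickle.load(open("w7.pkl","rb")); P=cloud(d,s); e=s["ee_pos"]
circ(P,e,.034,.041,.03,(.624,-.132))
circ(P,e,.020,.026,.06,(.624,-.132))
circ(P,e,.042,.088,.02,(.624,-.132))
```

```text
1260 circle [ 0.6251 -0.1334] 0.0221 lo [ 0.6035 -0.1547  0.034 ] hi [ 0.6377 -0.1116  0.0409] tilt [0.005 0.001] z 0.0363
4503 circle [ 0.6251 -0.1334] 0.0421 lo [ 0.5831 -0.1746  0.02  ] hi [ 0.6662 -0.0915  0.0259] tilt [0.001 0.001] z 0.0224
270 circle [ 0.6226 -0.1324] 0.0068 lo [ 0.617  -0.1391  0.042 ] hi [ 0.6229 -0.1257  0.0754] tilt [-1.309  0.144] z 0.0585
```

Emit:
servo_tool --moves '[{"x":0.2,"y":0.2,"z":0,"roll":0,"fingers":-0.5},{"x":0.2,"y":0.2,"z":1.5,"roll":0,"fingers":-0.5},{"x":0.2,"y":0.2,"z":2.5,"roll":0,"fingers":-0.5},{"x":0.2,"y":0.2,"z":3.5,"roll":0,"fingers":-0.5},{"x":0.2,"y":0.2,"z":4.5,"roll":0,"fingers":-0.5},{"x":0.2,"y":0.2,"z":5.5,"roll":0,"fingers":-0.5},{"x":0.2,"y":0.2,"z":6.5,"roll":0,"fingers":-0.5},{"x":0.2,"y":0.2,"z":6.9,"roll":0,"fingers":-0.5},{"x":0.2,"y":0.2,"z":7.1,"roll":0,"fingers":-0.5},{"x":0.2,"y":0.2,"z":7.1,"roll":0,"fingers":-0.5},{"x":0.2,"y":0.2,"z":7.1,"roll":0,"fingers":-0.5}]'

```text
time: 14.0
ee_pos: [0.6255, -0.1303, 0.0548]
tool_rot: [2.221, 2.22, 0.001]
force: [-0.8, 0.6, -0.7]
opening: 0.423
```

Emit:
servo_tool --moves '[{"x":0,"y":0,"z":0.1,"roll":0,"fingers":-0.5},{"x":0,"y":0,"z":0.2,"roll":0,"fingers":-0.5},{"x":0,"y":0,"z":0.3,"roll":0,"fingers":-0.5},{"x":0,"y":0,"z":0.4,"roll":0,"fingers":-0.5},{"x":0,"y":0,"z":0.4,"roll":0,"fingers":-0.5},{"x":0,"y":0,"z":0.4,"roll":0,"fingers":-0.5}]'

```text
time: 14.6
ee_pos: [0.6251, -0.1303, 0.0503]
tool_rot: [-2.222, -2.221, 0.0]
force: [0.4, 0.3, -1.2]
opening: 0.419
```

Emit:
servo_tool --moves '[{"x":0,"y":0,"z":0.1,"roll":0,"fingers":-0.5},{"x":0,"y":0,"z":0.1,"roll":0,"fingers":-0.5},{"x":0,"y":0,"z":0.1,"roll":0,"fingers":-0.5}]'

```text
time: 14.9
ee_pos: [0.6252, -0.1303, 0.0496]
tool_rot: [2.222, 2.221, 0.0]
force: [0.1, 0.4, 0.8]
opening: 0.423
```

Emit:
servo_tool --moves '[{"x":0,"y":0,"z":0.05,"roll":0,"fingers":-0.5},{"x":0,"y":0,"z":0.1,"roll":0,"fingers":-0.5},{"x":0,"y":0,"z":0.1,"roll":0,"fingers":-0.5}]'

```text
time: 15.2
ee_pos: [0.6252, -0.1303, 0.0496]
tool_rot: [2.222, 2.22, 0.001]
force: [-2.1, 0.9, 7.5]
opening: 0.424
```

Emit:
servo_tool --moves '[{"x":0,"y":0,"z":0,"roll":0,"fingers":-0.2},{"x":0,"y":0,"z":0,"roll":0,"fingers":0.1},{"x":0,"y":0,"z":0,"roll":0,"fingers":0.2},{"x":0,"y":0,"z":0,"roll":0,"fingers":0.2},{"x":0,"y":0,"z":-2,"roll":0,"fingers":0.2},{"x":0,"y":0,"z":-5,"roll":0,"fingers":0.3},{"x":0,"y":0,"z":-9,"roll":0,"fingers":0.5},{"x":3,"y":-1.5,"z":-10,"roll":0,"fingers":0.7},{"x":7,"y":-3.6,"z":-10,"roll":0,"fingers":0.7},{"x":11,"y":-5.7,"z":-10,"roll":0,"fingers":0.7},{"x":15,"y":-7.8,"z":-10,"roll":0,"fingers":0.7},{"x":19,"y":-9.8,"z":-10,"roll":0,"fingers":0.7}]'

```text
time: 16.4
ee_pos: [0.5261, 0.0611, 0.1482]
tool_rot: [-2.223, -2.22, -0.0]
force: [0.2, 0.2, 0.6]
opening: 0.852
```

Emit:
servo_tool --moves '[{"x":4,"y":-2.1,"z":0,"roll":0,"fingers":0.7},{"x":8,"y":-4.2,"z":0,"roll":0,"fingers":0.7},{"x":12,"y":-6.3,"z":0,"roll":0,"fingers":0.7},{"x":16,"y":-8.3,"z":0,"roll":0,"fingers":0.7},{"x":19,"y":-9.9,"z":0,"roll":0,"fingers":0.7},{"x":20.7,"y":-10.7,"z":2,"roll":0,"fingers":0.7},{"x":20.7,"y":-10.7,"z":4,"roll":0,"fingers":0.7},{"x":20.7,"y":-10.7,"z":4,"roll":0,"fingers":0.7},{"x":20.7,"y":-10.7,"z":4,"roll":0,"fingers":0.7},{"x":20.7,"y":-10.7,"z":4,"roll":0,"fingers":0.7}]'

```text
time: 17.4
ee_pos: [0.4212, 0.2668, 0.1091]
tool_rot: [2.223, 2.22, 0.002]
force: [-0.3, -0.3, -0.1]
opening: 0.852
```

Run:
```python
from h import *
import pickle
s=env.state(); d=env.snapshot("wrist"); pickle.dump((s,d),open("w8.pkl","wb"))
P=cloud(d,s); e=s["ee_pos"]; print(e,s["opening"])
circ(P,e,.011,.017,.035,(.420,.267))
cv2.imwrite("pics/w8.png",d["img"])
d=env.snapshot("scene"); P=cloud(d); circ(P,e,.057,.065,.03,(.627,-.132)); cv2.imwrite("pics/scene3.png",cv2.resize(d["img"][150:350,100:400],None,fx=2,fy=2))
d=env.snapshot("side"); P=cloud(d); circ(P,e,.057,.065,.03,(.627,-.132))
```

```text
[0.42122406 0.26681297 0.10906686] 0.852238312492948
2785 circle [0.4178 0.2651] 0.0269 lo [0.3913 0.2386 0.011 ] hi [0.4446 0.2914 0.0156] tilt [0.002 0.001] z 0.0133
117 circle [ 0.6274 -0.1309] 0.0191 lo [ 0.6115 -0.1493  0.057 ] hi [ 0.6464 -0.1124  0.0647] tilt [ 0.006 -0.018] z 0.0594h.py:25: RuntimeWarning: Mean of empty slice.
  A=np.c_[q[:,:2]-q[:,:2].mean(0),np.ones(len(q))]; k=np.linalg.lstsq(A,q[:,2],rcond=None)[0]
  ret = um.true_divide(
Traceback (most recent call last):
  File "h.py", line 26, in circ
    print(len(q),"circle",np.round(r,4),round(rad,4),"lo",q.min(0).round(4),"hi",q.max(0).round(4),"tilt",k[:2].round(3),"z",k[2].round(4)); return np.array(r)
                                                          ~~~~~^^^
ValueError: zero-size array to reduction operation minimum which has no identity
```

View pics/w8.png

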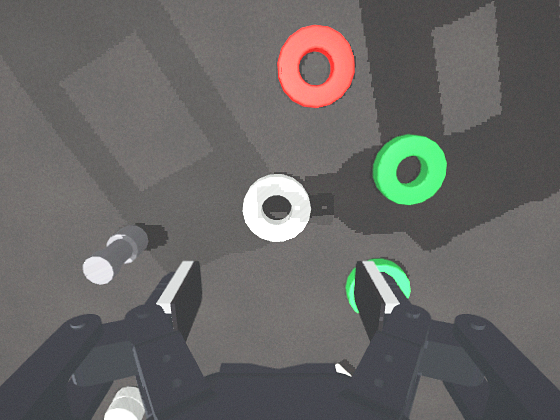

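View pics/scene3.png

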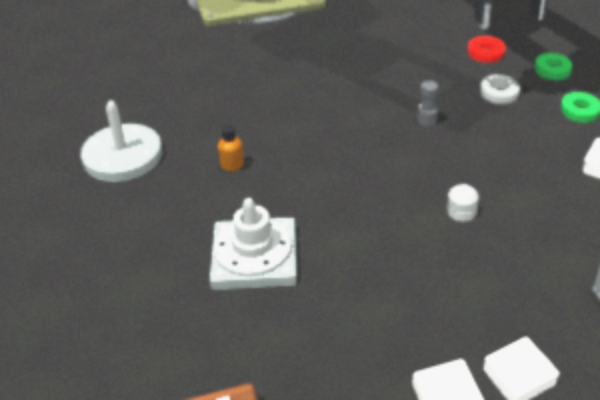

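Wrist: collar at (277,208), green ring (410,170) clear of the right finger. Scene crop: sleeve squarely on the flange hub (250,232). Next, grip the collar.

Emit:
servo_tool --moves '[{"x":-0.2,"y":-0.3,"z":3,"roll":0,"fingers":0.6},{"x":-0.2,"y":-0.3,"z":6.5,"roll":0,"fingers":0.6},{"x":-0.2,"y":-0.3,"z":9,"roll":0,"fingers":0.6},{"x":-0.2,"y":-0.3,"z":10,"roll":0,"fingers":0.6},{"x":-0.2,"y":-0.3,"z":10.3,"roll":0,"fingers":0.6},{"x":-0.2,"y":-0.3,"z":10.3,"roll":0,"fingers":0.5},{"x":-0.2,"y":-0.3,"z":10.3,"roll":0,"fingers":0.5}]'

```text
time: 18.25
ee_pos: [0.4184, 0.2654, 0.0064]
tool_rot: [2.222, 2.22, 0.004]
force: [-0.7, 0.2, -0.1]
opening: 0.747
```

Emit:
servo_tool --moves '[{"x":0,"y":0,"z":0.2,"roll":0,"fingers":0.4},{"x":0,"y":0,"z":0.2,"roll":0,"fingers":0.3},{"x":0,"y":0,"z":0.2,"roll":0,"fingers":0.1},{"x":0,"y":0,"z":0.2,"roll":0,"fingers":-0.2},{"x":0,"y":0,"z":0.2,"roll":0,"fingers":-0.2},{"x":0,"y":0,"z":0.2,"roll":0,"fingers":-0.2}]' --grip_force 40

```text
time: 18.85
ee_pos: [0.4179, 0.2653, 0.0046]
tool_rot: [2.221, 2.221, 0.003]
force: [-1.4, -0.1, 8.4]
opening: 0.599
```

Emit:
servo_tool --moves '[{"x":0,"y":0,"z":-0.5,"roll":0,"fingers":-0.2},{"x":0,"y":0,"z":-2.5,"roll":0,"fingers":-0.2},{"x":0,"y":0,"z":-6,"roll":0,"fingers":-0.2},{"x":0,"y":0,"z":-10,"roll":0,"fingers":-0.2},{"x":-1,"y":0.5,"z":-12,"roll":0,"fingers":-0.2},{"x":-4,"y":2.1,"z":-12,"roll":0,"fingers":-0.2},{"x":-8,"y":4.2,"z":-12,"roll":0,"fingers":-0.2},{"x":-12,"y":6.3,"z":-12,"roll":0,"fingers":-0.2},{"x":-16,"y":8.4,"z":-12,"roll":0,"fingers":-0.2},{"x":-20,"y":10.4,"z":-12,"roll":0,"fingers":-0.2},{"x":-20,"y":10.4,"z":-12,"roll":0,"fingers":-0.2}]'

```text
time: 19.95
ee_pos: [0.5245, 0.06, 0.1237]
tool_rot: [2.225, 2.213, 0.001]
force: [-0.3, 0.1, -2.5]
opening: 0.597
```

Emit:
servo_tool --moves '[{"x":-2,"y":1,"z":0,"roll":0,"fingers":-0.2},{"x":-6,"y":3.1,"z":0,"roll":0,"fingers":-0.2},{"x":-10,"y":5.2,"z":0,"roll":0,"fingers":-0.2},{"x":-14,"y":7.3,"z":0,"roll":0,"fingers":-0.2},{"x":-17.5,"y":9.1,"z":0,"roll":0,"fingers":-0.2},{"x":-19.3,"y":10,"z":0,"roll":0,"fingers":-0.2},{"x":-19.7,"y":10.2,"z":0,"roll":0,"fingers":-0.2},{"x":-19.7,"y":10.2,"z":0,"roll":0,"fingers":-0.2},{"x":-19.7,"y":10.2,"z":0,"roll":0,"fingers":-0.2}]'

```text
time: 20.85
ee_pos: [0.6216, -0.1303, 0.1229]
tool_rot: [-2.219, -2.22, 0.001]
force: [-0.2, -0.0, -2.4]
opening: 0.597
```

Run:
```python
from h import *
import pickle
s=env.state(); d=env.snapshot("wrist"); pickle.dump((s,d),open("w9.pkl","wb"))
P=cloud(d,s); e=s["ee_pos"]; print(e,s["force"])
circ(P,e,e[2]+.005,e[2]+.014,.0285)
circ(P,e,.020,.026,.06,(.624,-.132))
circ(P,e,.058,.063,.022,(.624,-.132))
circ(P,e,.064,.088,.02,(.624,-.132))
cv2.imwrite("pics/w9.png",d["img"])
```

```text
[ 0.6215962  -0.13029037  0.12293081] [-0.21518368 -0.00350516 -2.43999006]
7489 circle [ 0.6203 -0.1308] 0.0284 lo [ 0.5948 -0.1573  0.1279] hi [ 0.6482 -0.1047  0.1369] tilt [0.001 0.002] z 0.1315
4084 circle [ 0.6252 -0.1331] 0.0422 lo [ 0.5831 -0.1751  0.02  ] hi [ 0.6673 -0.0918  0.026 ] tilt [0.001 0.   ] z 0.0224
553 circle [ 0.6199 -0.1313] 0.0183 lo [ 0.6049 -0.1495  0.058 ] hi [ 0.6208 -0.1131  0.062 ] tilt [ 0.019 -0.002] z 0.0602h.py:25: RuntimeWarning: Mean of empty slice.
  A=np.c_[q[:,:2]-q[:,:2].mean(0),np.ones(len(q))]; k=np.linalg.lstsq(A,q[:,2],rcond=None)[0]
  ret = um.true_divide(
Traceback (most recent call last):
  File "h.py", line 26, in circ
    print(len(q),"circle",np.round(r,4),round(rad,4),"lo",q.min(0).round(4),"hi",q.max(0).round(4),"tilt",k[:2].round(3),"z",k[2].round(4)); return np.array(r)
                                                          ~~~~~^^^
ValueError: zero-size array to reduction operation minimum which has no identity
```

Emit:
servo_tool --moves '[{"x":-0.15,"y":0.25,"z":0,"roll":0,"fingers":-0.2},{"x":-0.15,"y":0.25,"z":1.5,"roll":0,"fingers":-0.2},{"x":-0.15,"y":0.25,"z":2.5,"roll":0,"fingers":-0.2},{"x":-0.15,"y":0.25,"z":3.5,"roll":0,"fingers":-0.2},{"x":-0.15,"y":0.25,"z":4.3,"roll":0,"fingers":-0.2},{"x":-0.15,"y":0.25,"z":4.9,"roll":0,"fingers":-0.2},{"x":-0.15,"y":0.25,"z":5.2,"roll":0,"fingers":-0.2},{"x":-0.15,"y":0.25,"z":5.3,"roll":0,"fingers":-0.2},{"x":-0.15,"y":0.25,"z":5.3,"roll":0,"fingers":-0.2}]'

```text
time: 21.8
ee_pos: [0.6257, -0.1338, 0.0704]
tool_rot: [2.222, 2.221, 0.0]
force: [-0.8, -1.0, -2.1]
opening: 0.596
```

Emit:
servo_tool --moves '[{"x":0,"y":0,"z":0.1,"roll":0,"fingers":-0.2},{"x":0,"y":0,"z":0.2,"roll":0,"fingers":-0.2},{"x":0,"y":0,"z":0.2,"roll":0,"fingers":-0.2},{"x":0,"y":0,"z":0.2,"roll":0,"fingers":-0.2}]'

```text
time: 22.2
ee_pos: [0.6256, -0.1338, 0.0685]
tool_rot: [2.222, 2.221, 0.0]
force: [0.6, 0.5, -2.6]
opening: 0.6
```

Emit:
servo_tool --moves '[{"x":0.1,"y":-0.1,"z":0.1,"roll":0,"fingers":-0.2},{"x":0.1,"y":-0.1,"z":0.2,"roll":0,"fingers":-0.2},{"x":0.1,"y":-0.1,"z":0.2,"roll":0,"fingers":-0.2},{"x":0.1,"y":-0.1,"z":0.2,"roll":0,"fingers":-0.2}]'

```text
time: 22.6
ee_pos: [0.6245, -0.1327, 0.0663]
tool_rot: [-2.222, -2.221, 0.0]
force: [-0.3, -0.1, -2.6]
opening: 0.597
```

Emit:
servo_tool --moves '[{"x":0,"y":0,"z":0.05,"roll":0,"fingers":-0.2},{"x":0,"y":0,"z":0.1,"roll":0,"fingers":-0.2},{"x":0,"y":0,"z":0.1,"roll":0,"fingers":-0.2}]'

```text
time: 22.9
ee_pos: [0.6247, -0.1328, 0.0657]
tool_rot: [2.222, 2.221, 0.0]
force: [-0.7, 1.0, 0.6]
opening: 0.599
```

Contact; a touch further, then release, rise and go to the cap at about (0.629, 0.117).

Emit:
servo_tool --moves '[{"x":0,"y":0,"z":0.05,"roll":0,"fingers":-0.2},{"x":0,"y":0,"z":0.05,"roll":0,"fingers":0},{"x":0,"y":0,"z":0.05,"roll":0,"fingers":0.3},{"x":0,"y":0,"z":0.05,"roll":0,"fingers":0.5},{"x":0,"y":0,"z":0.05,"roll":0,"fingers":0.5},{"x":0,"y":0,"z":0.05,"roll":0,"fingers":0.5},{"x":0,"y":0,"z":-2,"roll":0,"fingers":0.5},{"x":0,"y":0,"z":-5,"roll":0,"fingers":0.5},{"x":1,"y":0,"z":-8,"roll":0,"fingers":0.3},{"x":4,"y":0,"z":-8,"roll":0,"fingers":0.3},{"x":8,"y":0,"z":-8,"roll":0,"fingers":0.3},{"x":12,"y":0,"z":-8,"roll":0,"fingers":0.3}]'

```text
time: 24.1
ee_pos: [0.6249, -0.0121, 0.1458]
tool_rot: [2.223, 2.219, 0.001]
force: [0.6, 1.0, 0.7]
opening: 0.65
```

Emit:
servo_tool --moves '[{"x":4,"y":0,"z":0,"roll":0,"fingers":0.2},{"x":8,"y":0.2,"z":0,"roll":0,"fingers":0.2},{"x":11,"y":0.4,"z":1,"roll":0,"fingers":0.2},{"x":13,"y":0.4,"z":3,"roll":0,"fingers":0.2},{"x":13,"y":0.4,"z":4,"roll":0,"fingers":0.2},{"x":13,"y":0.4,"z":4,"roll":0,"fingers":0.2},{"x":13,"y":0.4,"z":4,"roll":0,"fingers":0.2}]'

```text
time: 24.8
ee_pos: [0.6287, 0.1163, 0.1052]
tool_rot: [2.223, 2.22, -0.001]
force: [-0.5, 0.0, 0.5]
opening: 0.601
```

Run:
```python
from h import *
import pickle
s=env.state(); d=env.snapshot("wrist"); pickle.dump((s,d),open("w10.pkl","wb")); cv2.imwrite("pics/w10.png",d["img"])
P=cloud(d,s); e=s["ee_pos"]; print(e,s["opening"])
circ(P,e,.029,.036,.025,(.628,.117))
circ(P,e,.020,.027,.025,(.628,.117))
for n in("scene","side"):
    d=env.snapshot(n); cv2.imwrite(f"pics/{n}4.png",d["img"]); P=cloud(d); circ(P,e,.070,.079,.035,(.625,-.132))
```

```text
[0.62874124 0.11632583 0.10524345] 0.6007361029761459
1137 circle [0.6265 0.1147] 0.0153 lo [0.6118 0.0997 0.029 ] hi [0.6408 0.1293 0.0339] tilt [ 0.008 -0.001] z 0.0311
197 circle [0.627  0.1146] 0.017 lo [0.6101 0.0978 0.0202] hi [0.6436 0.131  0.027 ] tilt [0.074 0.006] z 0.025
329 circle [ 0.6283 -0.133 ] 0.0275 lo [ 0.6025 -0.1604  0.07  ] hi [ 0.6551 -0.1067  0.0786] tilt [-0.013  0.008] z 0.0735
236 circle [ 0.6269 -0.1326] 0.0278 lo [ 0.5996 -0.1594  0.0701] hi [ 0.6545 -0.1051  0.0789] tilt [ 0.016 -0.03 ] z 0.075
```

View pics/scene4.png

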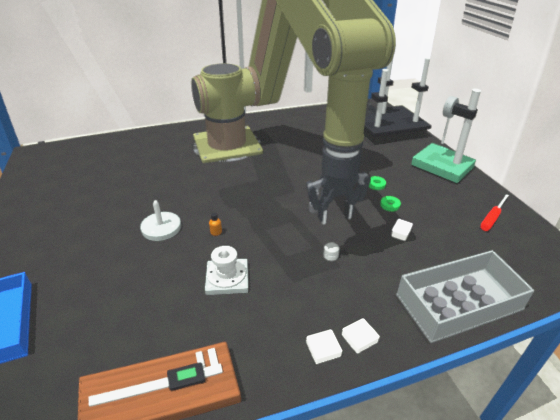

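Scene: collar on top of the stack (224,256), z map 73.5–75 mm as expected; cap (332,250) is beneath the gripper. Gripping the cap.

Emit:
servo_tool --moves '[{"x":-0.15,"y":-0.2,"z":3,"roll":0,"fingers":0.2},{"x":-0.15,"y":-0.2,"z":6.5,"roll":0,"fingers":0.2},{"x":-0.15,"y":-0.2,"z":8.5,"roll":0,"fingers":0.2},{"x":-0.15,"y":-0.2,"z":9.3,"roll":0,"fingers":0.2},{"x":-0.15,"y":-0.2,"z":9.5,"roll":0,"fingers":0.2},{"x":-0.15,"y":-0.2,"z":9.5,"roll":0,"fingers":0.1},{"x":-0.15,"y":-0.2,"z":9.5,"roll":0,"fingers":0},{"x":-0.15,"y":-0.2,"z":9.5,"roll":0,"fingers":-0.2},{"x":-0.15,"y":-0.2,"z":9.5,"roll":0,"fingers":-0.5},{"x":-0.15,"y":-0.2,"z":9.5,"roll":0,"fingers":-0.6},{"x":-0.15,"y":-0.2,"z":9.5,"roll":0,"fingers":-0.6},{"x":-0.15,"y":-0.2,"z":9.5,"roll":0,"fingers":-0.6}]'

```text
time: 26.15
ee_pos: [0.6279, 0.1158, 0.0121]
tool_rot: [2.22, 2.22, 0.003]
force: [-1.9, -1.0, 5.8]
opening: 0.375
```

Emit:
servo_tool --moves '[{"x":0,"y":0,"z":-0.5,"roll":0,"fingers":-0.6},{"x":0,"y":0,"z":-2.5,"roll":0,"fingers":-0.6},{"x":0,"y":0,"z":-6,"roll":0,"fingers":-0.6},{"x":0,"y":0,"z":-10,"roll":0,"fingers":-0.6},{"x":-1,"y":0,"z":-12,"roll":0,"fingers":-0.6},{"x":-4,"y":0,"z":-12,"roll":0,"fingers":-0.6},{"x":-8,"y":0,"z":-12,"roll":0,"fingers":-0.6},{"x":-12,"y":0,"z":-12,"roll":0,"fingers":-0.6},{"x":-16,"y":0,"z":-12,"roll":0,"fingers":-0.6},{"x":-20,"y":0,"z":-12,"roll":0,"fingers":-0.6},{"x":-20,"y":0,"z":-12,"roll":0,"fingers":-0.6}]'

```text
time: 27.25
ee_pos: [0.6265, -0.0894, 0.1304]
tool_rot: [2.226, 2.215, -0.003]
force: [-0.7, -0.0, -2.8]
opening: 0.375
```

Emit:
servo_tool --moves '[{"x":-2,"y":0,"z":0,"roll":0,"fingers":-0.6},{"x":-4,"y":-0.1,"z":0,"roll":0,"fingers":-0.6},{"x":-4.8,"y":-0.2,"z":0,"roll":0,"fingers":-0.6},{"x":-4.8,"y":-0.2,"z":0,"roll":0,"fingers":-0.6},{"x":-4.8,"y":-0.2,"z":0,"roll":0,"fingers":-0.6},{"x":-4.8,"y":-0.2,"z":0,"roll":0,"fingers":-0.6}]'

```text
time: 27.85
ee_pos: [0.6245, -0.131, 0.1303]
tool_rot: [-2.221, -2.221, -0.0]
force: [-0.3, -0.1, -2.3]
opening: 0.377
```

Run:
```python
from h import *
import pickle
s=env.state(); d=env.snapshot("wrist"); pickle.dump((s,d),open("w11.pkl","wb")); cv2.imwrite("pics/w11.png",d["img"])
P=cloud(d,s); e=s["ee_pos"]; print(e,s["force"],s["opening"])
circ(P,e,e[2]+.018,e[2]+.026,.0165)
circ(P,e,e[2]+.01,e[2]+.026,.0165)
circ(P,e,.070,.079,.035,(.624,-.132))
circ(P,e,.081,.09,.02,(.624,-.132))
```

```text
[ 0.62449353 -0.13101999  0.13028815] [-0.28829267 -0.13869913 -2.34629817] 0.3772166275514405
2480 circle [ 0.6233 -0.1301] 0.0162 lo [ 0.609  -0.1457  0.1483] hi [ 0.6365 -0.1159  0.1562] tilt [0.008 0.025] z 0.1496
3578 circle [ 0.6245 -0.131 ] 0.0166 lo [ 0.608  -0.1473  0.1403] hi [ 0.6398 -0.1159  0.1562] tilt [ 0.071 -0.027] z 0.1487
2733 circle [ 0.6249 -0.1338] 0.027 lo [ 0.5981 -0.1607  0.0701] hi [ 0.6426 -0.1069  0.079 ] tilt [0.015 0.002] z 0.0743
37 circle [ 0.6212 -0.1324] 0.004 lo [ 0.6186 -0.1362  0.0811] hi [ 0.6216 -0.1285  0.0841] tilt [ 0.014 -0.03 ] z 0.0822
```

View pics/w11.png

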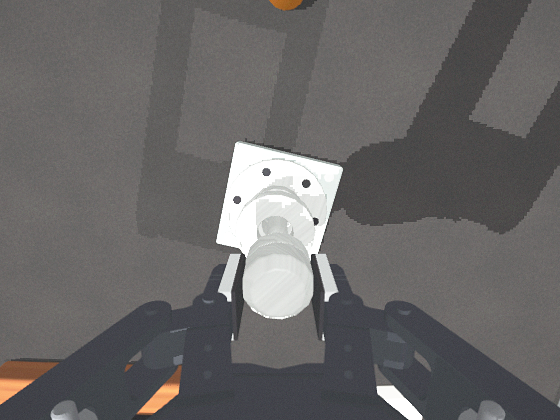

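Wrist: cap upright in the fingers (278,283), directly over post and collar (275,225). Lowering.

Emit:
servo_tool --moves '[{"x":-0.1,"y":0,"z":0,"roll":0,"fingers":-0.6},{"x":-0.1,"y":0,"z":1,"roll":0,"fingers":-0.6},{"x":-0.1,"y":0,"z":2,"roll":0,"fingers":-0.6},{"x":-0.1,"y":0,"z":2.8,"roll":0,"fingers":-0.6},{"x":-0.1,"y":0,"z":3.4,"roll":0,"fingers":-0.6},{"x":-0.1,"y":0,"z":3.8,"roll":0,"fingers":-0.6},{"x":-0.1,"y":0,"z":3.8,"roll":0,"fingers":-0.6},{"x":-0.1,"y":0,"z":3.8,"roll":0,"fingers":-0.6}]'

```text
time: 28.7
ee_pos: [0.6247, -0.1333, 0.0923]
tool_rot: [2.222, 2.221, 0.0]
force: [0.3, 0.6, -2.1]
opening: 0.37
```

Emit:
servo_tool --moves '[{"x":0,"y":0,"z":0.1,"roll":0,"fingers":-0.6},{"x":0,"y":0,"z":0.2,"roll":0,"fingers":-0.6},{"x":0,"y":0,"z":0.3,"roll":0,"fingers":-0.6},{"x":0,"y":0,"z":0.3,"roll":0,"fingers":-0.6},{"x":0,"y":0,"z":0.3,"roll":0,"fingers":-0.6}]'

```text
time: 29.2
ee_pos: [0.6246, -0.1332, 0.0894]
tool_rot: [2.222, 2.221, 0.0]
force: [0.5, -0.6, -0.9]
opening: 0.372
```

Emit:
servo_tool --moves '[{"x":0,"y":0,"z":0.1,"roll":0,"fingers":-0.6},{"x":0,"y":0,"z":0.1,"roll":0,"fingers":-0.6},{"x":0,"y":0,"z":0.1,"roll":0,"fingers":-0.6}]'

```text
time: 29.5
ee_pos: [0.6245, -0.1332, 0.0883]
tool_rot: [-2.222, -2.221, 0.0]
force: [0.4, -0.6, -2.3]
opening: 0.374
```

Emit:
servo_tool --moves '[{"x":0,"y":0,"z":0.1,"roll":0,"fingers":-0.6},{"x":0,"y":0,"z":0.1,"roll":0,"fingers":-0.6},{"x":0,"y":0,"z":0.1,"roll":0,"fingers":-0.6}]'

```text
time: 29.8
ee_pos: [0.6245, -0.1332, 0.0873]
tool_rot: [-2.222, -2.221, 0.0]
force: [-0.1, 0.3, -2.5]
opening: 0.371
```

Emit:
servo_tool --moves '[{"x":0,"y":0,"z":0.1,"roll":0,"fingers":-0.6},{"x":0,"y":0,"z":0.1,"roll":0,"fingers":-0.6},{"x":0,"y":0,"z":0.1,"roll":0,"fingers":-0.6}]'

```text
time: 30.1
ee_pos: [0.6247, -0.1333, 0.087]
tool_rot: [2.222, 2.22, 0.0]
force: [-2.1, 0.7, 3.6]
opening: 0.373
```

Emit:
servo_tool --moves '[{"x":0,"y":0,"z":0,"roll":0,"fingers":-0.3},{"x":0,"y":0,"z":0,"roll":0,"fingers":0},{"x":0,"y":0,"z":0,"roll":0,"fingers":0.2},{"x":0,"y":0,"z":0,"roll":0,"fingers":0.2},{"x":0,"y":0,"z":-2,"roll":0,"fingers":0.3},{"x":0,"y":0,"z":-5,"roll":0,"fingers":0.3},{"x":0,"y":0,"z":-8,"roll":0,"fingers":0.3},{"x":4,"y":-1,"z":-8,"roll":0,"fingers":0.3},{"x":8,"y":-2,"z":-8,"roll":0,"fingers":0.3},{"x":12,"y":-3,"z":-8,"roll":0,"fingers":0.3},{"x":15,"y":-4,"z":-8,"roll":0,"fingers":0.3},{"x":15,"y":-4,"z":-8,"roll":0,"fingers":0.3}]'

```text
time: 31.3
ee_pos: [0.5827, 0.0206, 0.1661]
tool_rot: [-2.216, -2.223, 0.0]
force: [0.4, -0.9, 0.2]
opening: 0.649
```

Run:
```python
from h import *
a=[]
for n in("scene","side"):
    d=env.snapshot(n); P=cloud(d); e=np.zeros(3); print(n)
    a.append(cv2.resize(d["img"][150:350,100:400] if n=="scene" else d["img"][100:300,130:430],None,fx=2,fy=2)[:,:390])
    for lo,hi,r,c in((.102,.111,.03,(.626,-.132)),(.070,.079,.035,(.626,-.132)),(.018,.027,.055,(.626,-.132)),(.02,.026,.05,(.609,.318)),(.053,.062,.03,(.45,.143)),(.053,.062,.03,(.461,-.124))): circ(P,e,lo,hi,r,c)
cv2.imwrite("pics/final.png",np.hstack(a)); print(env.state()["time"])
```

```text
scene
121 circle [ 0.6284 -0.1346] 0.0158 lo [ 0.6149 -0.1494  0.1021] hi [ 0.6438 -0.1192  0.108 ] tilt [-0.067  0.038] z 0.105
219 circle [ 0.6286 -0.1335] 0.0275 lo [ 0.6093 -0.1604  0.0703] hi [ 0.6558 -0.1067  0.0783] tilt [-0.007 -0.002] z 0.0737
537 circle [ 0.628  -0.1303] 0.0453 lo [ 0.5954 -0.1752  0.0181] hi [ 0.6704 -0.0861  0.027 ] tilt [-0.002  0.007] z 0.0214
175 circle [0.6099 0.3175] 0.03 lo [0.5808 0.2881 0.02  ] hi [0.6384 0.347  0.0241] tilt [-0.007 -0.007] z 0.0217
41 circle [0.4506 0.143 ] 0.0115 lo [0.4404 0.1322 0.0541] hi [0.462  0.1528 0.0599] tilt [-0.06   0.004] z 0.0567
28 circle [ 0.4622 -0.1269] 0.0083 lo [ 0.4541 -0.1325  0.0531] hi [ 0.4692 -0.1197  0.0592] tilt [-0.205  0.109] z 0.0562
side
76 circle [ 0.6243 -0.1313] 0.0164 lo [ 0.6082 -0.1461  0.1021] hi [ 0.6399 -0.1171  0.1091] tilt [-0.044 -0.081] z 0.1056
163 circle [ 0.6265 -0.1314] 0.0275 lo [ 0.5997 -0.1535  0.07  ] hi [ 0.6528 -0.1051  0.0788] tilt [ 0.016 -0.041] z 0.0749
403 circle [ 0.6246 -0.1322] 0.0525 lo [ 0.5769 -0.1755  0.018 ] hi [ 0.6722 -0.0896  0.0268] tilt [ 0.01  -0.021] z 0.0231
647 circle [0.6086 0.3182] 0.0313 lo [0.5788 0.2873 0.02  ] hi [0.6389 0.3491 0.025 ] tilt [ 0.007 -0.001] z 0.0225
112 circle [0.4493 0.1431] 0.0121 lo [0.4386 0.1313 0.0532] hi [0.4605 0.1544 0.0611] tilt [ 0.041 -0.081] z 0.0576
36 circle [ 0.4596 -0.1245] 0.0088 lo [ 0.4529 -0.1331  0.0533] hi [ 0.468  -0.1166  0.06  ] tilt [ 0.051 -0.201] z 0.0571
31.4
```

View pics/final.png

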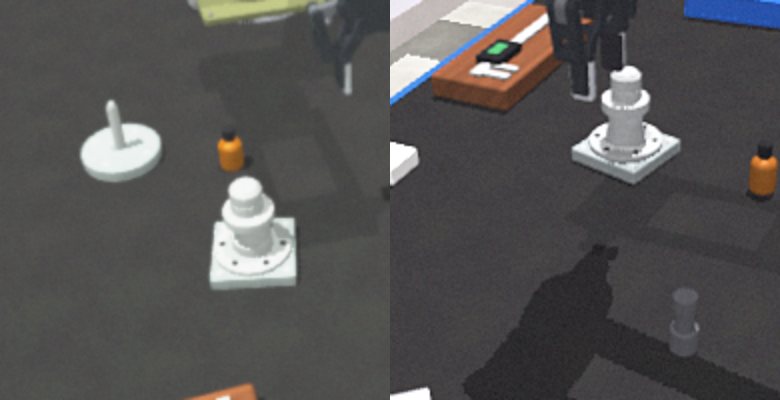

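The final pictures show flange, sleeve, collar and cap stacked upright on the square arbor (left 250,235; right 626,115). The robot is clear of the stack and the bystanders have not moved.

```bash
python3 -c "
from cell import env
print(env.finish_job())"
```

```text
the job is handed in; nothing more can be done
None
```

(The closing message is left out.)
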